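# Push the tin home in the corner jig

## Task

The red tin has to be marked out: gently push it along the table with the fingertips until it sits fully home in the corner of the wooden jig, its long side flat against the long fence and its left end against the end stop. Only push it: do not pinch it, lift it or tip it. Leave the spool, the marker pen and the lure where they lie, and finish clear of everything.

Things in the scene. Friction and masses are not known exactly. Their poses are not given: they have to be found in the camera images.
- red_tin: closed red sheet-metal tin (lid fixed), loose, 0.2 to 0.4 kg; a push of 1 to 5 N slides it. Origin: centre of its underside, z up. Walls at x = -35 and +36 mm and at y = -55 and +55 mm; the lid overhangs them by 1 mm; 28 mm high. Its +x side (hinge side) faces the long fence at the start, within half a radian.
- corner_jig: fixed L of two pale wooden bars, 22 mm wide, 20 mm high. Origin: inner corner at table height, z up. Long fence (scale on top): inner face x = 0, from y = 0 to -165 mm, bar at x = 0 to 22. End stop: inner face y = 0, from x = 22 to -85 mm, bar at y = 0 to 22. The tin belongs at x < 0, y < 0: fully home its origin is at x = -36, y = -55 mm, axes parallel to the jig's.
- spool: black spool of grey fishing line lying flat, 61 mm across, 20 mm high, origin at the centre of its underside; a bystander
- marker: white marker pen with a red cap, lying along its y axis, 135 mm long, 17 mm thick, origin at the centre of its underside; a bystander
- lure: green tiger-striped fishing lure lying on the table, 67x28x13 mm along x, y, z, origin at the centre of its underside; a bystander
Not all that is in view belongs to the job. Several things look just like the red_tin: the one meant starts farthest from the robot's base.

How it is judged:
By the outcome, as a careful person would: the job done as asked, in the order asked, and still so for the second after the job is handed in, with the robot touching nothing.
It also fails if it takes over 48 s, if anything falls off the work surface, if the arm or the gripper's body presses on something with over 40 N, if the wrist force passes 120 N, or if a joint passes its speed limit or range.

## Robot

A 7-joint arm with a two-finger parallel gripper is mounted at the origin on the work surface; the furniture and walls round the work are solid. World frame = base frame: x ahead of the robot, y to its left, z up, the work surface at z = 0. Lengths are in m, angles in rad, forces in N, time in s.
With the tool pointing down it reaches from about 0.4 to 0.875 m from the base axis. Payload 6.5 kg.
Tool frame: the origin (TCP) lies at the very end of the fingers, on their centre line; the grasp point (between the pads) lies 19 mm behind it; z points along the fingers, y is the line along which they close (so a half turn about z gives the same grasp; the last joint's range is limited). The gripper opens to 85 mm and grips with 20 to 120 N. Pads are 22 mm wide; open, the fingers measure 114 mm over their backs; the gripper's body (76 mm by 85 mm) begins 54 mm behind the grasp point. The pads swing forward as they close: fully open they stand 13 mm farther back than shut.
Start: joints at [-1.187, 0.536, -0.004, 1.538, 0.003, 1.067, -0.071], TCP at [0.283, 0.585, 0.231] pointing down, gripper open.
Joint ranges: [-2.7, 2.7], [-0.37, 2.16], [-1.27, 1.26], [0.24, 2.4], [-1.31, 4.45], [0.19, 1.91], [-2.76, 2.76]. Speed limits (rad/s): [2.39, 2.39, 3.14, 3.14, 3.14, 3.14, 3.14].

## Interface

Orientations are given as a unit quaternion [x, y, z, w].
In Python, from plant import r gives the robot as it stands.
- The arm moves only by the tool step_arm, never from a script. Its argument "moves" is a list of rows, each an object of numbers: "x", "y", "z": the shift along the world's x, y, z scaled (see below); "ax", "ay", "az": the turn, a rotation vector about the world's x, y, z scaled (see below). A call has 1 to 20 rows; each row is the pose to reach, as a shift and turn from the pose commanded when the call began, turning the shorter way round; what a row does not reach only later rows make up. The controller multiplies each number of a shift by 0.75 m and each number of a turn by pi rad. A row lasts 1/10 s, in which the tool goes at most 50 mm and 8.59 degrees, less where a joint would pass 70% of its speed; a pose out of reach is approached as far as the arm can. A call with a number of a shift or a turn outside -1 to 1 is refused whole. A call with a gripper value outside its range is refused whole. "jaw" is the gripper command: -1 is fully open, 1 is shut, values between are in proportion, set as the call begins (left out, the last holds). The fingers move at their own pace and stop on an object; "newtons" is the grip in N (left out, the last holds). Time passes only in rows, so rows that repeat a pose let the fingers close. It gives the time, the measured TCP pose, the force, the opening and the grip force at its end, in the units of the state.
- r.read_state(): the state, without advancing time (a new reading comes with each control period).
- r.grab_frame(name): name is "scene" or "side" or "wrist"; returns the picture (480x640x3 uint8, red, green, blue); there is no depth.
- r.camera_info(name): a dict with "fx", "fy", "cx", "cy" (pixels), "view" (4x4, takes a point from world to camera coordinates). Camera axes: x right, y up, looking along -z (the intrinsics and any distortion apply to the point x, -y, -z); pixel columns grow to the right and rows downward; lengths in m; the calibration is good to about 2 mm. A picture is of the moment at which its call begins: read the wrist's pose just before it. camera_info takes no time and is no camera call; for the wrist camera it gives the pose at the moment of the call.
- r.hand_in(): hands the job in; it is judged then, once.
Trained networks look in the newest picture that a camera, given by its name, has taken for a name from the list of things; names that differ only in an ending like _2 or _b are one class to them, and where a whole thing is asked for, a point or a joint stands for the part that bears it (a point fixed in the world has none). Each returns a list of dicts, best first, with "score" (0 to 1); they miss things now and then, are a little off and sometimes report something else, mostly with a low value. They report only what shows in the picture. A call takes as long as a camera call. They do not tell look-alikes from the thing itself.
- r.recognise(name, camera): "at" ([column, row] in pixels, amid what is visible of it).
- r.regions_of(name, camera): "region" (480x640 bool, what is visible of it) and "at" ([column, row] in pixels, amid what is visible of it).
The state is a dict: "time_s": time; "joints": joint angles; "joint_vel": joint speeds; "joint_torque": joint torques, N m; "tool_pos": TCP position; "orientation": TCP orientation; "wrist_force": force on the tool from outside, world axes, zero at the start; "moment": the same for the moment, N m; "width": opening from 0.0 (shut) to 1.0 (fully open); "gripper_force": force on a finger pad.
Only numpy, scipy, OpenCV 4.12 (cv2) and the standard library are available. Lean on these libraries where they do the work, as an engineer would, in place of code of your own. Each camera call takes 0.05 s, during which the arm holds its last target. There are 200 camera calls.

## Working session

There is one attempt and no reset: what is moved stays moved. The work goes in short steps, Python scripts to look and compute and a tool call to move; the robot and the scene stay as the last step left them, time stands still between calls to the robot, and variables do not carry over. Pictures are saved under pics/ and viewed, at most 10 in all, crops included, and the job is handed in when it is done.

Besides the shell and the picture viewer there is one more tool, called after ">>>" as a command line: name --argument value ..., lists and objects as JSON in quotes. step_arm: Moves the arm, as the interface text tells. Shifts and turns lie within -1 to 1; 1 stands for 0.75 m of shift or pi rad of turn. Its arguments: {"type":"object","properties":{"moves":{"type":"array","items":{"type":"object","properties":{"x":{"type":"number","minimum":-1,"maximum":1},"y":{"type":"number","minimum":-1,"maximum":1},"z":{"type":"number","minimum":-1,"maximum":1},"ax":{"type":"number","minimum":-1,"maximum":1},"ay":{"type":"number","minimum":-1,"maximum":1},"az":{"type":"number","minimum":-1,"maximum":1}}}},"jaw":{"type":"number"},"newtons":{"type":"number"}},"required":["moves"]}

```bash
mkdir -p pics; ls; cat > h.py <<'E'
import numpy as np, cv2
from plant import r
def grab(n,f):
    im=r.grab_frame(n); cv2.imwrite('pics/'+f,im[:,:,::-1]); return im
def ray(n,uv,ci=None):
    c=ci or r.camera_info(n); V=np.array(c['view']); R=V[:3,:3]; t=V[:3,3]
    d=np.array([(uv[0]-c['cx'])/c['fx'],-(uv[1]-c['cy'])/c['fy'],-1.])
    return -R.T@t, R.T@d
def atz(n,uv,z,ci=None):
    o,d=ray(n,uv,ci); return o+d*(z-o[2])/d[2]
def proj(n,P,ci=None):
    c=ci or r.camera_info(n); V=np.array(c['view']); p=np.asarray(P)@V[:3,:3].T+V[:3,3]
    return np.stack([c['cx']+c['fx']*p[...,0]/-p[...,2], c['cy']-c['fy']*p[...,1]/-p[...,2]],-1)
E
python3 - <<'E'
from h import *
a=grab('scene','a.png'); b=grab('side','b.png')
for c in ('scene','side'):
    i=r.camera_info(c); print(c,{k:v for k,v in i.items() if k!='view'}, ray(c,(320,240)))
    for n in ('red_tin','corner_jig','spool','marker','lure'):
        for q in r.recognise(n,c):
            print(n,np.round(q['at']),round(q['score'],2),np.round(atz(c,q['at'],.014),3))
print(r.read_state()['time_s'])
E
```

```text
pics
scene {'fx': 548.5337403717184, 'fy': 548.5337403717184, 'cx': 319.34705264249317, 'cy': 240.11224253598834} (array([ 0.06897422, -0.62123134,  0.88770583]), array([ 0.33803744,  0.5564858 , -0.75898334]))
red_tin [314. 231.] 0.96 [0.46  0.047 0.014]
red_tin [296. 297.] 0.61 [ 0.344 -0.082  0.014]
corner_jig [337. 189.] 0.96 [0.571 0.131 0.014]
spool [236. 184.] 0.68 [0.38  0.263 0.014]
spool [397. 336.] 0.65 [ 0.46  -0.251  0.014]
marker [234. 186.] 0.73 [0.374 0.26  0.014]
lure [326. 352.] 0.8 [ 0.332 -0.211  0.014]
lure [337. 189.] 0.34 [0.57  0.131 0.014]
side {'fx': 535.4044440033358, 'fy': 535.4044440033358, 'cx': 319.1991911992013, 'cy': 233.5956188231749} (array([ 0.43610471, -0.71864718,  0.56178877]), array([ 0.03373326,  0.79387036, -0.60727031]))
red_tin [312. 228.] 0.93 [0.455 0.031 0.014]
red_tin [239. 277.] 0.69 [ 0.338 -0.092  0.014]
corner_jig [371. 195.] 0.8 [0.569 0.136 0.014]
spool [324. 361.] 0.73 [ 0.461 -0.261  0.014]
marker [275. 164.] 0.8 [0.383 0.26  0.014]
lure [237. 338.] 0.62 [ 0.345 -0.218  0.014]
0.6
```

View pics/a.png

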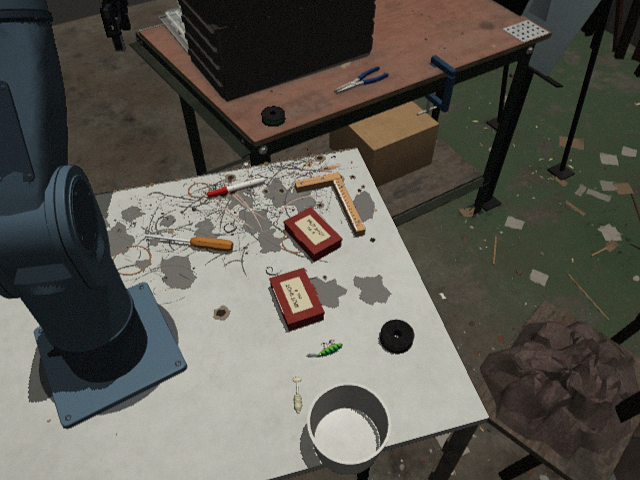

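View pics/b.png

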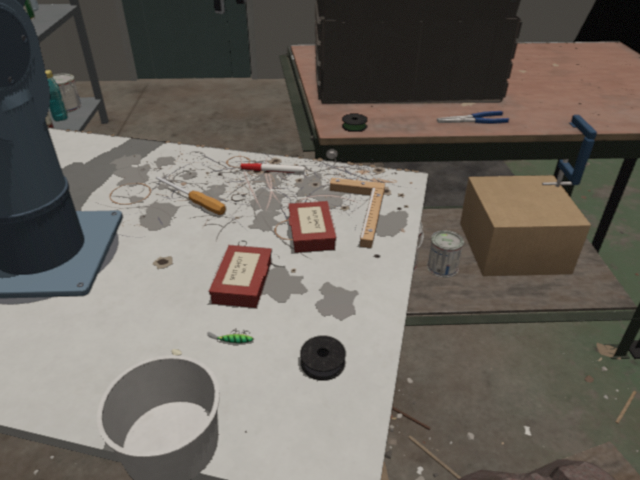

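Pictures: the candidates for the red tin are the one at scene (314,231) / side (312,228), about (0.46, 0.04), and the one at scene (297,298) / side (240,276), about (0.34, -0.085). The first is farther from the base, so it is the one meant. The jig corner is near scene (335,178) / side (383,185), with the spool, marker and lure away from the path. Next I fit poses from the outlines in both views.

```bash
cat >> h.py <<'E'
from scipy.optimize import minimize
def box(x0,x1,y0,y1,z0,z1): return np.array([[x,y,z] for x in(x0,x1) for y in(y0,y1) for z in(z0,z1)])
TIN=[box(-.036,.037,-.056,.056,0,.028)]
JIG=[box(0,.022,-.165,.022,0,.02),box(-.085,.022,0,.022,0,.02)]
def tf(B,p):
    c,s=np.cos(p[2]),np.sin(p[2]); q=B@np.array([[c,-s,0],[s,c,0],[0,0,1]]).T; return q+[p[0],p[1],p[3] if len(p)>3 else 0]
def mask(parts,p,ci):
    m=np.zeros((480*4,640*4),np.uint8)
    for B in parts:
        uv=(proj(None,tf(B,p),ci)+.5)*4
        cv2.fillConvexPoly(m,cv2.convexHull(uv.astype(np.float32)).round().astype(np.int32),1)
    return m
def fit(parts,obs,p0):
    # obs: list of (ci, region)
    O=[(ci,cv2.resize(g.astype(np.uint8),(2560,1920),interpolation=cv2.INTER_NEAREST)) for ci,g in obs]
    def cost(p):
        t=0
        for ci,g in O:
            m=mask(parts,p,ci); t+=1-(m&g).sum()/max((m|g).sum(),1)
        return t/len(O)
    best=None
    S=np.array([.01,.01,.1,.006])[:len(p0)]
    for k in range(2):
        s=minimize(cost,p0,method='Nelder-Mead',options=dict(initial_simplex=np.vstack([p0]+[p0+S[i]*np.eye(len(p0))[i] for i in range(len(p0))]),xatol=1e-4,fatol=1e-4,maxiter=150)); p0=s.x
    return s.x,s.fun
E
python3 - <<'E'
from h import *
reg={}
for c in ('scene','side'):
    for n,xy in (('red_tin',(.46,.04)),('corner_jig',(.57,.13))):
        q=[q for q in r.regions_of(n,c) if np.linalg.norm(atz(c,q['at'],.014)[:2]-xy)<.06]
        if q: reg[c,n]=q[0]['region']; print(c,n,q[0]['region'].sum())
for n,P,p0 in (('red_tin',TIN,(.458,.038,.2)),('corner_jig',JIG,(.585,.18,.1))):
    for cs in (('scene','side'),('scene',),('side',)):
        o=[(r.camera_info(c),reg[c,n]) for c in cs]
        res=min((fit(P,o,np.array([p0[0],p0[1],y])) for y in (p0[2]-.5,p0[2],p0[2]+.4)),key=lambda t:t[1])
        print(n,cs,np.round(res[0],4),round(res[1],3))
    o=[(r.camera_info(c),reg[c,n]) for c in ('scene','side')]
    print(n,'free z',fit(P,o,np.append(min((fit(P,o,np.array([p0[0],p0[1],y])) for y in (p0[2]-.5,p0[2],p0[2]+.4)),key=lambda t:t[1])[0],0.0)))
s=r.read_state(); print(s['time_s'],s['tool_pos'],s['orientation'],s['width'],ray('wrist',(320,240)))
im=cv2.imread('pics/a.png'); cv2.imwrite('pics/c.png',cv2.resize(im[150:350,220:420],(600,600),interpolation=2))
E
```

```text
scene red_tin 1746
scene corner_jig 1176
side red_tin 2096
side corner_jig 1403
red_tin ('scene', 'side') [0.4529 0.0425 0.0781] 0.07
red_tin ('scene',) [0.4536 0.0438 0.0573] 0.074
red_tin ('side',) [0.4523 0.041  0.0661] 0.056
red_tin free z (array([ 0.45330466,  0.0456143 ,  0.08304512, -0.00368571]), np.float64(0.06301442394384882))
corner_jig ('scene', 'side') [ 0.5737  0.1561 -0.2507] 0.107
corner_jig ('scene',) [ 0.5736  0.1573 -0.2586] 0.106
corner_jig ('side',) [ 0.5735  0.1543 -0.2502] 0.094
corner_jig free z (array([ 0.57371646,  0.15611734, -0.2506644 ,  0.        ]), np.float64(0.10743608545061217))
0.8 [0.28259179 0.5853367  0.2312951 ] [ 2.22989112e-01  9.74820935e-01 -4.78459296e-06  6.65794625e-06] 0.9999529284778951 (array([0.21852567, 0.61468707, 0.37418275]), array([ 0.2438332 , -0.12463896, -0.96184032]))
```

View pics/c.png

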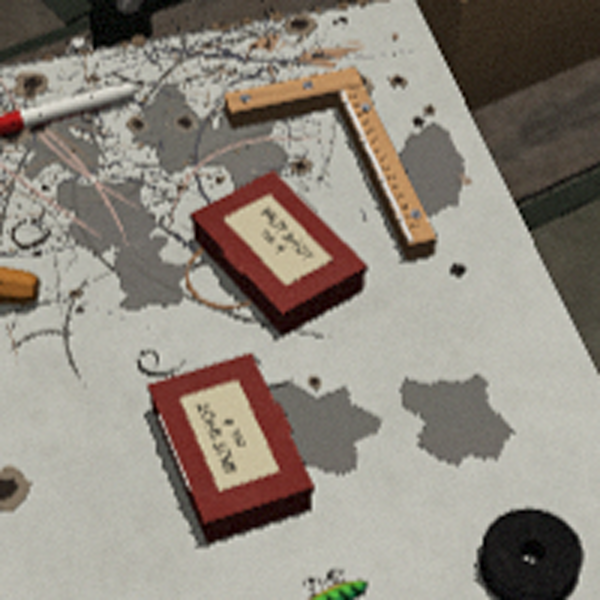

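The crop confirms the far tin at crop (280,245). Its right-hand long side faces the fence, and the jig corner is at crop (345,90). The near tin sits at crop (230,445). I plan to push along the fence direction first, because there is more reach there, and then into the fence.

```bash
cat >> h.py <<'E'
from scipy.spatial.transform import Rotation as Ro
J=np.array([.5737,.1561,-.2507])
def j2w(p): return tf(np.array([[p[0],p[1],p[2]]]),J)[0]
def w2j(p):
    c,s=np.cos(J[2]),np.sin(J[2]); d=np.asarray(p)[:2]-J[:2]; return np.array([c*d[0]+s*d[1],-s*d[0]+c*d[1]])
def target(pj,push,tilt=.15):
    """numbers for a row: TCP at jig point pj, pushing along 'x' or 'y' of jig"""
    s=r.read_state(); q=Ro.from_quat(s['orientation'])
    c,sn=np.cos(J[2]),np.sin(J[2]); ex=np.array([c,sn,0]); ey=np.array([-sn,c,0]); up=np.array([0,0,1.])
    f,l=(ex,ey) if push=='x' else (ey,ex)
    z=f*np.sin(tilt)-up*np.cos(tilt); out=[]
    for sg in (1,-1):
        y=sg*l; x=np.cross(y,z); v=(Ro.from_matrix(np.stack([x,y,z],1))*q.inv()).as_rotvec(); out.append(v)
    v=min(out,key=np.linalg.norm); w=j2w(pj)
    print('to',np.round(w,4),'rows',np.round((w-s['tool_pos'])/.75,4),'turn/pi',[np.round(o/np.pi,4) for o in out])
E
python3 - <<'E'
from h import *
c='side'
q=[q for q in r.regions_of('red_tin',c) if np.linalg.norm(atz(c,q['at'],.014)[:2]-(.34,-.09))<.06][0]
p=min((fit(TIN,[(r.camera_info(c),q['region'])],np.array([.34,-.085,y])) for y in (-.4,0,.4)),key=lambda t:t[1]); print(p)
print('other tin corners jig',[np.round(w2j(k),3) for k in tf(TIN[0],p[0])[::2]])
print('tin jig',w2j((.4530,.0425)))
target((-.076,-.230,.15),'y'); target((-.076,-.230,.006),'y')
E
```

```text
(array([ 0.34144766, -0.08473363, -0.10702808]), np.float64(0.061158925950898335))
other tin corners jig [array([-0.193, -0.352]), array([-0.209, -0.241]), array([-0.121, -0.341]), array([-0.137, -0.23 ])]
tin jig [-0.08874467 -0.13999226]
to [ 0.443  -0.0479  0.15  ] rows [ 0.2139 -0.8443 -0.1084] turn/pi [array([ 0.0469,  0.0218, -0.4358]), array([ 0.023 , -0.0495,  0.5622])]
to [ 0.443  -0.0479  0.006 ] rows [ 0.2139 -0.8443 -0.3004] turn/pi [array([ 0.0469,  0.0218, -0.4358]), array([ 0.023 , -0.0495,  0.5622])]
```

>>> step_arm --moves '[{"x": 0.214,"y": -0.844,"z": -0.108,"ax": 0.0469,"ay": 0.0218,"az": -0.4358},{"x": 0.214,"y": -0.844,"z": -0.108,"ax": 0.0469,"ay": 0.0218,"az": -0.4358},{"x": 0.214,"y": -0.844,"z": -0.108,"ax": 0.0469,"ay": 0.0218,"az": -0.4358},{"x": 0.214,"y": -0.844,"z": -0.108,"ax": 0.0469,"ay": 0.0218,"az": -0.4358},{"x": 0.214,"y": -0.844,"z": -0.108,"ax": 0.0469,"ay": 0.0218,"az": -0.4358},{"x": 0.214,"y": -0.844,"z": -0.108,"ax": 0.0469,"ay": 0.0218,"az": -0.4358},{"x": 0.214,"y": -0.844,"z": -0.108,"ax": 0.0469,"ay": 0.0218,"az": -0.4358},{"x": 0.214,"y": -0.844,"z": -0.108,"ax": 0.0469,"ay": 0.0218,"az": -0.4358},{"x": 0.214,"y": -0.844,"z": -0.108,"ax": 0.0469,"ay": 0.0218,"az": -0.4358},{"x": 0.214,"y": -0.844,"z": -0.108,"ax": 0.0469,"ay": 0.0218,"az": -0.4358},{"x": 0.214,"y": -0.844,"z": -0.108,"ax": 0.0469,"ay": 0.0218,"az": -0.4358},{"x": 0.214,"y": -0.844,"z": -0.108,"ax": 0.0469,"ay": 0.0218,"az": -0.4358},{"x": 0.214,"y": -0.844,"z": -0.108,"ax": 0.0469,"ay": 0.0218,"az": -0.4358},{"x": 0.214,"y": -0.844,"z": -0.108,"ax": 0.0469,"ay": 0.0218,"az": -0.4358},{"x": 0.214,"y": -0.844,"z": -0.108,"ax": 0.0469,"ay": 0.0218,"az": -0.4358},{"x": 0.214,"y": -0.844,"z": -0.108,"ax": 0.0469,"ay": 0.0218,"az": -0.4358}]' --jaw 0.2

```text
time_s: 2.45
tool_pos: [0.4428, -0.0463, 0.1503]
orientation: [0.787, 0.612, 0.059, -0.046]
wrist_force: [0.7, -0.3, 0.1]
width: 0.396
gripper_force: 0.0
```

```bash
python3 - <<'E'
from h import *
target((-.076,-.230,.006),'y')
s=r.read_state(); print(s['time_s'],s['tool_pos'],s['width'],s['wrist_force'],w2j(s['tool_pos']))
im=grab('wrist','d.png')
c='wrist'; ci=r.camera_info(c)
for n,P,p0 in (('red_tin',TIN,(.453,.042,.07)),('corner_jig',JIG,J)):
  for q in r.regions_of(n,c):
    print(n,q['at'],q['score'],q['region'].sum(),atz(c,q['at'],.014,ci))
    if np.linalg.norm(atz(c,q['at'],.014,ci)[:2]-(.46,.04))<.05 or n!='red_tin': print(fit(P,[(ci,q['region'])],np.array(p0)))
E
```

```text
to [ 0.443  -0.0479  0.006 ] rows [ 0.0003 -0.002  -0.1924] turn/pi [array([-0.0003, -0.0002, -0.0003]), array([-0.0367, -0.1452,  0.9884])]
2.45 [ 0.44282261 -0.04634932  0.15028124] 0.39597167146146356 [ 0.7447641  -0.25599883  0.11673334] [-0.07656198 -0.2285889 ]
red_tin [200.9, 301.2] 0.87 7753 [ 0.34108971 -0.05862701  0.014     ]
red_tin [302.0, 138.6] 0.58 16766 [0.45023614 0.0428124  0.014     ]
(array([0.45224498, 0.04111596, 0.09170194]), np.float64(0.02281081439805921))
```

View pics/d.png

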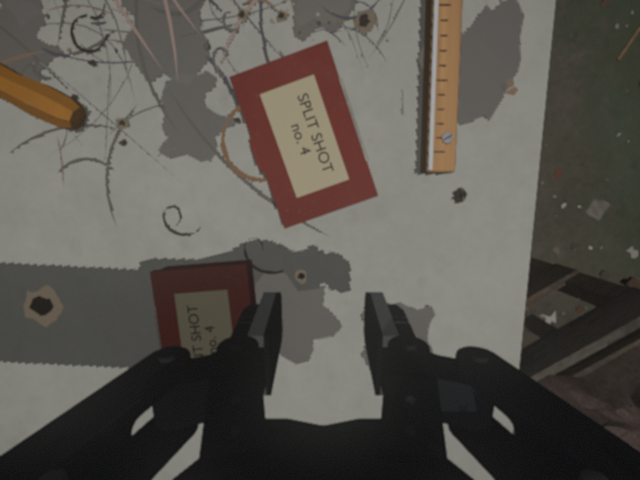

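The wrist view shows the tin at (302,138), tilted against the fence at (437,90). The fingers are parallel to the fence, with clear table below the tin's near end. The near tin is to the left at (205,300), clear of the fingers. Descending, then pushing.

>>> step_arm --moves '[{"x": 0,"y": -0.002,"z": -0.065},{"x": 0,"y": -0.002,"z": -0.13},{"x": 0,"y": -0.002,"z": -0.175},{"x": 0,"y": -0.002,"z": -0.192},{"x": 0,"y": -0.002,"z": -0.192},{"x": 0.003,"y": 0.008,"z": -0.192},{"x": 0.005,"y": 0.018,"z": -0.192},{"x": 0.008,"y": 0.028,"z": -0.192},{"x": 0.01,"y": 0.038,"z": -0.192}]'

```text
$.moves[0]: bad value
```

>>> step_arm --moves '[{"y": -0.002,"z": -0.065},{"y": -0.002,"z": -0.13},{"y": -0.002,"z": -0.175},{"y": -0.002,"z": -0.192},{"y": -0.002,"z": -0.192},{"x": 0.003,"y": 0.008,"z": -0.192},{"x": 0.005,"y": 0.018,"z": -0.192},{"x": 0.008,"y": 0.028,"z": -0.192},{"x": 0.01,"y": 0.038,"z": -0.192}]'

```text
$.moves[0]: bad value
```

>>> step_arm --moves '[{"x": 0.0,"y": -0.002,"z": -0.065,"ax": 0.0,"ay": 0.0,"az": 0.0},{"x": 0.0,"y": -0.002,"z": -0.13,"ax": 0.0,"ay": 0.0,"az": 0.0},{"x": 0.0,"y": -0.002,"z": -0.175,"ax": 0.0,"ay": 0.0,"az": 0.0},{"x": 0.0,"y": -0.002,"z": -0.192,"ax": 0.0,"ay": 0.0,"az": 0.0},{"x": 0.0,"y": -0.002,"z": -0.192,"ax": 0.0,"ay": 0.0,"az": 0.0},{"x": 0.003,"y": 0.008,"z": -0.192,"ax": 0.0,"ay": 0.0,"az": 0.0},{"x": 0.005,"y": 0.018,"z": -0.192,"ax": 0.0,"ay": 0.0,"az": 0.0},{"x": 0.008,"y": 0.028,"z": -0.192,"ax": 0.0,"ay": 0.0,"az": 0.0},{"x": 0.01,"y": 0.038,"z": -0.192,"ax": 0.0,"ay": 0.0,"az": 0.0}]'

```text
time_s: 3.5
tool_pos: [0.4515, -0.0193, 0.0072]
orientation: [0.788, 0.612, 0.06, -0.045]
wrist_force: [-0.9, -6.1, 4.2]
width: 0.399
gripper_force: 2.5
```

>>> step_arm --moves '[{"x": 0.002,"y": 0.008,"z": 0.0,"ax": 0.0,"ay": 0.0,"az": 0.0},{"x": 0.004,"y": 0.016,"z": 0.0,"ax": 0.0,"ay": 0.0,"az": 0.0},{"x": 0.006,"y": 0.024,"z": 0.0,"ax": 0.0,"ay": 0.0,"az": 0.0},{"x": 0.008,"y": 0.032,"z": 0.0,"ax": 0.0,"ay": 0.0,"az": 0.0},{"x": 0.01,"y": 0.04,"z": 0.0,"ax": 0.0,"ay": 0.0,"az": 0.0},{"x": 0.012,"y": 0.048,"z": 0.0,"ax": 0.0,"ay": 0.0,"az": 0.0},{"x": 0.014,"y": 0.056,"z": 0.0,"ax": 0.0,"ay": 0.0,"az": 0.0}]'

```text
time_s: 4.2
tool_pos: [0.4609, 0.0229, 0.0065]
orientation: [0.788, 0.611, 0.059, -0.046]
wrist_force: [-1.9, -4.9, 3.6]
width: 0.399
gripper_force: 2.3
```

```bash
python3 - <<'E'
from h import *
s=r.read_state(); print(s['time_s'],w2j(s['tool_pos']),s['wrist_force'])
grab('scene','e.png'); grab('side','e2.png')
o=[]
for c in ('scene','side'):
    q=[q for q in r.regions_of('red_tin',c) if np.linalg.norm(atz(c,q['at'],.014)[:2]-(.48,.08))<.06]
    if q: o.append((r.camera_info(c),q[0]['region'])); print(c,q[0]['region'].sum(),fit(TIN,o[-1:],np.array([.48,.08,-.1])))
f=fit(TIN,o,np.array([.48,.08,-.1])); print(f,w2j(f[0]))
E
```

```text
4.2 [-0.07618524 -0.15705752] [-1.88301732 -4.92952558  3.59848536]
scene 426 (array([ 0.46478344,  0.09604571, -0.25533238]), np.float64(0.7443160501238089))
side 571 (array([ 0.47855182,  0.09041645, -0.06885539]), np.float64(0.7064361685035827))
(array([ 0.47324409,  0.09157427, -0.05553133]), np.float64(0.7303660474098421)) [-0.08130788 -0.0874299 ]
```

View pics/e2.png

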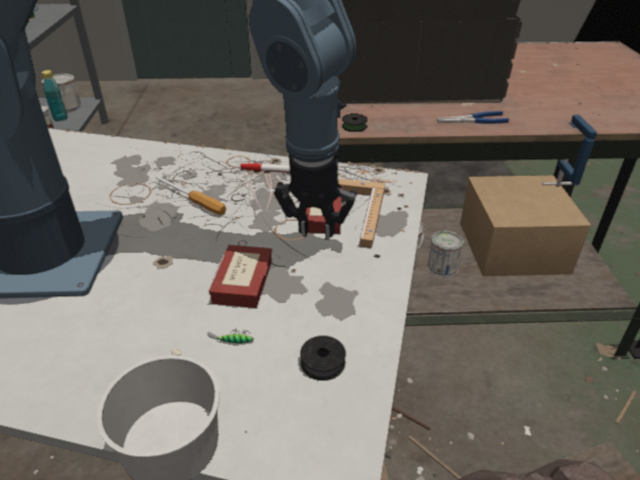

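The gripper hides most of the tin at side (322,218), so I will use the wrist camera.

```bash
cat >> h.py <<'E'
def wristtin(p0,f='w.png',vs=('red_tin',)):
    grab('wrist',f); ci=r.camera_info('wrist')
    for q in r.regions_of('red_tin','wrist'):
        if np.linalg.norm(atz(None,q['at'],.014,ci)[:2]-np.array(p0[:2]))<.07:
            x,c=fit(TIN,[(ci,q['region'])],np.array(p0)); print('tin',x.round(4),round(c,3),'jig',w2j(x).round(4),'relyaw',round(x[2]-J[2],3),q['region'].sum(),q['at'])
    for q in r.regions_of('corner_jig','wrist'):
        print('jig',q['at'],q['region'].sum(),fit(JIG,[(ci,q['region'])],J.copy()))
E
python3 - <<'E'
from h import *
wristtin((.48,.08,-.2),'f.png')
E
```

```text
tin [ 0.4733  0.0906 -0.0803] 0.018 jig [-0.081  -0.0884] relyaw 0.17 64562 [306.4, 142.9]
jig [545.9, 163.7] 27542 (array([ 0.57326842,  0.15592059, -0.24950435]), np.float64(0.06672893118923118))
```

View pics/f.png

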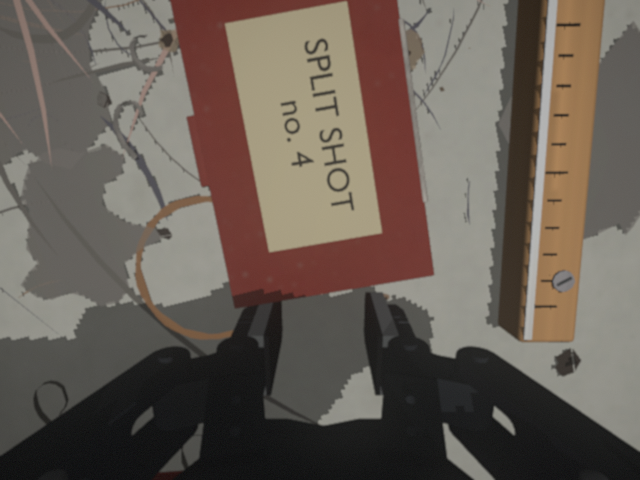

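The tin is now rotated 0.17 rad from the jig with its lower edge at row ~290, and the left finger is in contact. The jig fit agrees with the earlier one. Pushing another 22 mm, then backing off and lifting.

>>> step_arm --moves '[{"x": 0.002,"y": 0.007,"z": 0.0,"ax": 0.0,"ay": 0.0,"az": 0.0},{"x": 0.004,"y": 0.014,"z": 0.0,"ax": 0.0,"ay": 0.0,"az": 0.0},{"x": 0.006,"y": 0.021,"z": 0.0,"ax": 0.0,"ay": 0.0,"az": 0.0},{"x": 0.008,"y": 0.029,"z": 0.0,"ax": 0.0,"ay": 0.0,"az": 0.0}]'

```text
time_s: 4.95
tool_pos: [0.467, 0.0448, 0.0062]
orientation: [0.788, 0.611, 0.059, -0.046]
wrist_force: [-2.2, -3.4, 2.0]
width: 0.4
gripper_force: 1.8
```

```bash
python3 - <<'E'
from h import *
s=r.read_state(); print(s['time_s'],w2j(s['tool_pos']),s['wrist_force'])
wristtin((.48,.105,-.2),'g.png')
# screwdriver tip check: scene px (232,243)
print('handle tip jig',w2j(atz('scene',(233,244),.012)),w2j(atz('side',(224,211),.012)))
E
```

```text
4.95 [-0.07573703 -0.13432986] [-2.21049799 -3.37566092  1.98122067]
tin [ 0.4827  0.1103 -0.1551] 0.018 jig [-0.0768 -0.067 ] relyaw 0.096 65676 [317.4, 148.4]
jig [546.5, 179.5] 30892 (array([ 0.57483868,  0.16452489, -0.24678126]), np.float64(0.0711678484475552))
handle tip jig [-0.25498511 -0.11835532] [-0.25389629 -0.12980915]
```

>>> step_arm --moves '[{"x": -0.007,"y": -0.026,"z": 0.0,"ax": 0.0,"ay": 0.0,"az": 0.0},{"x": -0.007,"y": -0.026,"z": 0.06,"ax": 0.0,"ay": 0.0,"az": 0.0},{"x": -0.007,"y": -0.026,"z": 0.133,"ax": 0.0,"ay": 0.0,"az": 0.0},{"x": -0.007,"y": -0.026,"z": 0.133,"ax": 0.0,"ay": 0.0,"az": 0.0}]'

```text
time_s: 5.5
tool_pos: [0.4654, 0.0253, 0.1105]
orientation: [0.788, 0.611, 0.063, -0.044]
wrist_force: [0.8, -0.3, 0.4]
width: 0.402
gripper_force: 0.0
```

```bash
python3 - <<'E'
from h import *
s=r.read_state(); print(s['time_s'],s['joints'][-1])
target((-.143,-.062,.10),'x')
target((-.143,-.062,.006),'x')
E
```

```text
5.5 0.22144678699301293
to [0.4198 0.1315 0.1   ] rows [-0.0608  0.1416 -0.014 ] turn/pi [array([-0.0936, -0.0523,  0.4957]), array([ 0.0017,  0.0024, -0.4998])]
to [0.4198 0.1315 0.006 ] rows [-0.0608  0.1416 -0.1394] turn/pi [array([-0.0936, -0.0523,  0.4957]), array([ 0.0017,  0.0024, -0.4998])]
```

>>> step_arm --moves '[{"x": -0.061,"y": 0.142,"z": -0.01,"ax": 0.002,"ay": 0.002,"az": -0.5},{"x": -0.061,"y": 0.142,"z": -0.01,"ax": 0.002,"ay": 0.002,"az": -0.5},{"x": -0.061,"y": 0.142,"z": -0.01,"ax": 0.002,"ay": 0.002,"az": -0.5},{"x": -0.061,"y": 0.142,"z": -0.01,"ax": 0.002,"ay": 0.002,"az": -0.5},{"x": -0.061,"y": 0.142,"z": -0.01,"ax": 0.002,"ay": 0.002,"az": -0.5},{"x": -0.061,"y": 0.142,"z": -0.01,"ax": 0.002,"ay": 0.002,"az": -0.5},{"x": -0.061,"y": 0.142,"z": -0.01,"ax": 0.002,"ay": 0.002,"az": -0.5},{"x": -0.061,"y": 0.142,"z": -0.01,"ax": 0.002,"ay": 0.002,"az": -0.5},{"x": -0.061,"y": 0.142,"z": -0.01,"ax": 0.002,"ay": 0.002,"az": -0.5},{"x": -0.061,"y": 0.142,"z": -0.01,"ax": 0.002,"ay": 0.002,"az": -0.5},{"x": -0.061,"y": 0.142,"z": -0.01,"ax": 0.002,"ay": 0.002,"az": -0.5},{"x": -0.061,"y": 0.142,"z": -0.01,"ax": 0.002,"ay": 0.002,"az": -0.5},{"x": -0.061,"y": 0.142,"z": -0.01,"ax": 0.002,"ay": 0.002,"az": -0.5}]' --jaw 0.0

```text
time_s: 6.8
tool_pos: [0.416, 0.1319, 0.0984]
orientation: [0.99, -0.123, 0.074, 0.005]
wrist_force: [0.1, -0.1, -0.3]
width: 0.501
gripper_force: 0.0
```

```bash
python3 - <<'E'
from h import *
s=r.read_state(); print(s['time_s'],w2j(s['tool_pos']))
target((-.143,-.062,.006),'x')
wristtin((.483,.11,-.15),'i.png')
E
```

```text
6.8 [-0.14675935 -0.06254248]
to [0.4198 0.1315 0.006 ] rows [ 0.005  -0.0005 -0.1231] turn/pi [array([-0.1447,  0.033 ,  0.9883]), array([-0.0025, -0.    , -0.0009])]
tin [ 0.4833  0.1103 -0.1622] 0.024 jig [-0.0762 -0.0668] relyaw 0.089 25191 [330.1, 154.4]
jig [250.7, 27.3] 17457 (array([ 0.57447765,  0.15485624, -0.24979441]), np.float64(0.028199900512152265))
```

View pics/i.png

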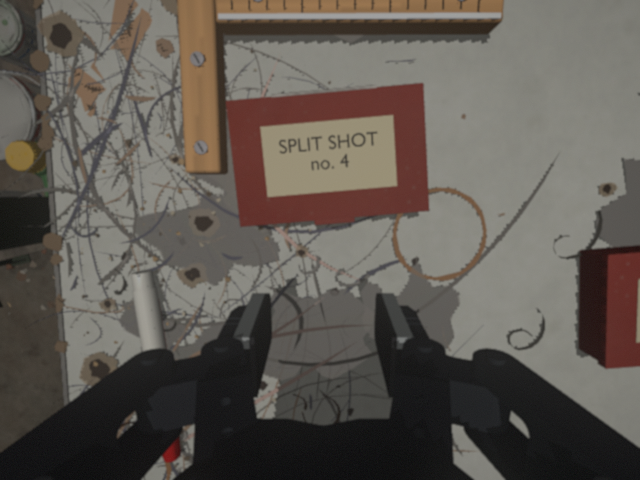

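The tin at (330,154) stands slightly turned, clear of the end stop at (203,90). The marker's white end at (147,272) is near the left finger, so I check that clearance before going down.

```bash
python3 - <<'E'
from h import *
for px in ((135,275),(158,272),(165,345)): print(w2j(atz('wrist',px,.009)))
E
```

```text
[-0.15077824  0.06025048]
[-0.14871216  0.0448973 ]
[-0.19910679  0.04310773]
```

>>> step_arm --moves '[{"x": 0.005,"y": 0.0,"z": -0.06,"ax": 0.0,"ay": 0.0,"az": 0.0},{"x": 0.005,"y": 0.0,"z": -0.11,"ax": 0.0,"ay": 0.0,"az": 0.0},{"x": 0.005,"y": 0.0,"z": -0.123,"ax": 0.0,"ay": 0.0,"az": 0.0},{"x": 0.005,"y": 0.0,"z": -0.123,"ax": 0.0,"ay": 0.0,"az": 0.0},{"x": 0.013,"y": -0.002,"z": -0.123,"ax": 0.0,"ay": 0.0,"az": 0.0},{"x": 0.021,"y": -0.004,"z": -0.123,"ax": 0.0,"ay": 0.0,"az": 0.0},{"x": 0.029,"y": -0.006,"z": -0.123,"ax": 0.0,"ay": 0.0,"az": 0.0},{"x": 0.037,"y": -0.008,"z": -0.123,"ax": 0.0,"ay": 0.0,"az": 0.0},{"x": 0.045,"y": -0.01,"z": -0.123,"ax": 0.0,"ay": 0.0,"az": 0.0},{"x": 0.053,"y": -0.012,"z": -0.123,"ax": 0.0,"ay": 0.0,"az": 0.0},{"x": 0.061,"y": -0.014,"z": -0.123,"ax": 0.0,"ay": 0.0,"az": 0.0}]'

```text
time_s: 8.05
tool_pos: [0.4606, 0.1216, 0.0062]
orientation: [0.99, -0.124, 0.072, 0.005]
wrist_force: [-7.0, 2.4, 5.3]
width: 0.498
gripper_force: 3.6
```

```bash
python3 - <<'E'
from h import *
s=r.read_state(); print(s['time_s'],w2j(s['tool_pos']),s['wrist_force'])
wristtin((.51,.104,-.2),'k.png')
E
```

```text
8.05 [-0.10102633 -0.06145568] [-6.95008411  2.41096733  5.25166207]
tin [ 0.5042  0.102  -0.2506] 0.022 jig [-0.0538 -0.0697] relyaw 0.0 70379 [343.4, 199.5]
jig [206.1, 45.6] 50414 (array([ 0.57560574,  0.15440779, -0.2476386 ]), np.float64(0.024507769127881662))
```

>>> step_arm --moves '[{"x": 0.006,"y": -0.0015,"z": 0.0,"ax": 0.0,"ay": 0.0,"az": 0.0},{"x": 0.012,"y": -0.003,"z": 0.0,"ax": 0.0,"ay": 0.0,"az": 0.0},{"x": 0.018,"y": -0.0045,"z": 0.0,"ax": 0.0,"ay": 0.0,"az": 0.0},{"x": 0.02,"y": -0.005,"z": 0.0,"ax": 0.0,"ay": 0.0,"az": 0.0}]'

```text
time_s: 8.6
tool_pos: [0.4767, 0.1173, 0.0063]
orientation: [0.989, -0.125, 0.074, 0.005]
wrist_force: [-1.7, 1.3, -1.4]
width: 0.506
gripper_force: 1.0
```

>>> step_arm --moves '[{"x": 0.0015,"y": -0.0004,"z": 0.0,"ax": 0.0,"ay": 0.0,"az": 0.0},{"x": 0.003,"y": -0.0008,"z": 0.0,"ax": 0.0,"ay": 0.0,"az": 0.0}]'

```text
time_s: 8.8
tool_pos: [0.479, 0.1167, 0.0062]
orientation: [0.989, -0.125, 0.074, 0.005]
wrist_force: [-2.4, 0.6, -1.1]
width: 0.503
gripper_force: 1.4
```

Still sliding freely, so I continue in small steps.

>>> step_arm --moves '[{"x": 0.0015,"y": -0.0004,"z": 0.0,"ax": 0.0,"ay": 0.0,"az": 0.0},{"x": 0.003,"y": -0.0008,"z": 0.0,"ax": 0.0,"ay": 0.0,"az": 0.0}]'

```text
time_s: 9.0
tool_pos: [0.4795, 0.1166, 0.006]
orientation: [0.99, -0.125, 0.072, 0.005]
wrist_force: [-9.9, 2.2, 8.5]
width: 0.5
gripper_force: 5.3
```

```bash
python3 - <<'E'
from h import *
s=r.read_state(); print(s['time_s'],w2j(s['tool_pos']),s['wrist_force'])
wristtin((.52,.096,-.25),'l.png')
E
```

```text
9.0 [-0.08146585 -0.06168046] [-9.92476493  2.17882613  8.54476153]
tin [ 0.5217  0.0972 -0.2515] 0.021 jig [-0.0358 -0.0699] relyaw -0.001 70620 [341.7, 203.2]
jig [202.3, 83.6] 50003 (array([ 0.57276687,  0.1549481 , -0.24598808]), np.float64(0.158630865678988))
```

View pics/l.png

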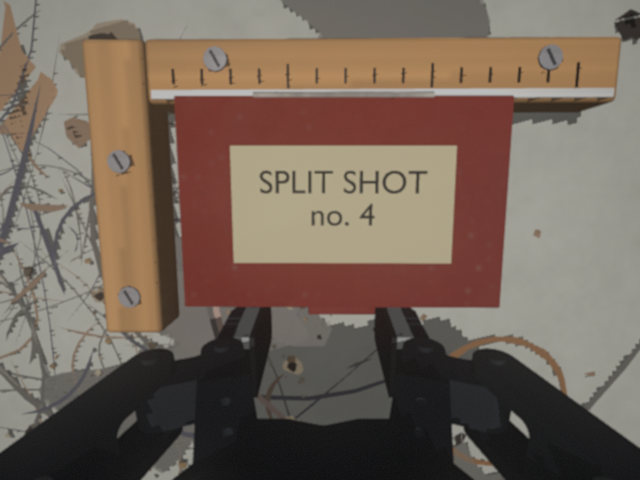

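The long side is now flat against the fence at row ~97, with about 15 mm still to go to the end stop (gap at columns 155-180). I back off, go round to the near end, and push along the fence.

>>> step_arm --moves '[{"x": -0.02,"y": 0.005,"z": 0.0,"ax": 0.0,"ay": 0.0,"az": 0.0},{"x": -0.03,"y": 0.008,"z": 0.05,"ax": 0.0,"ay": 0.0,"az": 0.0},{"x": -0.03,"y": 0.008,"z": 0.115,"ax": 0.0,"ay": 0.0,"az": 0.0},{"x": -0.03,"y": 0.008,"z": 0.125,"ax": 0.0,"ay": 0.0,"az": 0.0}]' --jaw 0.0

```text
time_s: 9.55
tool_pos: [0.4621, 0.1224, 0.1041]
orientation: [0.989, -0.125, 0.078, 0.004]
wrist_force: [0.3, 0.0, -0.3]
width: 0.502
gripper_force: 0.0
```

```bash
python3 - <<'E'
from h import *
s=r.read_state(); print(s['time_s'])
target((-.038,-.150,.10),'y')
E
```

```text
9.55
to [0.4997 0.0202 0.1   ] rows [ 0.0501 -0.1362 -0.0055] turn/pi [array([-4.200e-03, -4.000e-04,  5.002e-01]), array([ 0.0908,  0.0582, -0.495 ])]
```

>>> step_arm --moves '[{"x": 0.05,"y": -0.136,"z": 0.0,"ax": -0.0042,"ay": 0.0,"az": 0.5},{"x": 0.05,"y": -0.136,"z": 0.0,"ax": -0.0042,"ay": 0.0,"az": 0.5},{"x": 0.05,"y": -0.136,"z": 0.0,"ax": -0.0042,"ay": 0.0,"az": 0.5},{"x": 0.05,"y": -0.136,"z": 0.0,"ax": -0.0042,"ay": 0.0,"az": 0.5},{"x": 0.05,"y": -0.136,"z": 0.0,"ax": -0.0042,"ay": 0.0,"az": 0.5},{"x": 0.05,"y": -0.136,"z": 0.0,"ax": -0.0042,"ay": 0.0,"az": 0.5},{"x": 0.05,"y": -0.136,"z": 0.0,"ax": -0.0042,"ay": 0.0,"az": 0.5},{"x": 0.05,"y": -0.136,"z": 0.0,"ax": -0.0042,"ay": 0.0,"az": 0.5},{"x": 0.05,"y": -0.136,"z": 0.0,"ax": -0.0042,"ay": 0.0,"az": 0.5},{"x": 0.05,"y": -0.136,"z": 0.0,"ax": -0.0042,"ay": 0.0,"az": 0.5},{"x": 0.05,"y": -0.136,"z": 0.0,"ax": -0.0042,"ay": 0.0,"az": 0.5},{"x": 0.05,"y": -0.136,"z": 0.0,"ax": -0.0042,"ay": 0.0,"az": 0.5},{"x": 0.05,"y": -0.136,"z": 0.0,"ax": -0.0042,"ay": 0.0,"az": 0.5}]' --jaw 0.3

```text
time_s: 10.85
tool_pos: [0.4967, 0.0198, 0.1]
orientation: [0.789, 0.61, 0.057, -0.042]
wrist_force: [-0.2, 1.3, 0.3]
width: 0.352
gripper_force: 0.0
```

```bash
python3 - <<'E'
from h import *
s=r.read_state(); print(s['time_s'],w2j(s['tool_pos']))
target((-.038,-.150,.006),'y')
wristtin((.52,.096,-.25),'m.png')
E
```

```text
10.85 [-0.04073627 -0.15116411]
to [0.4997 0.0202 0.006 ] rows [ 0.0039  0.0006 -0.1253] turn/pi [array([0.0027, 0.0003, 0.0012]), array([ 0.0378,  0.1404, -0.9883])]
tin [ 0.5212  0.0972 -0.2494] 0.024 jig [-0.0363 -0.0701] relyaw 0.001 25821 [328.7, 127.6]
jig [401.0, 86.2] 13364 (array([ 0.57299307,  0.15627439, -0.24917408]), np.float64(0.1541890578833608))
jig [326.6, 128.4] 25779 (array([ 0.57509356,  0.18130248, -0.70876665]), np.float64(0.693660735392334))
```

View pics/m.png

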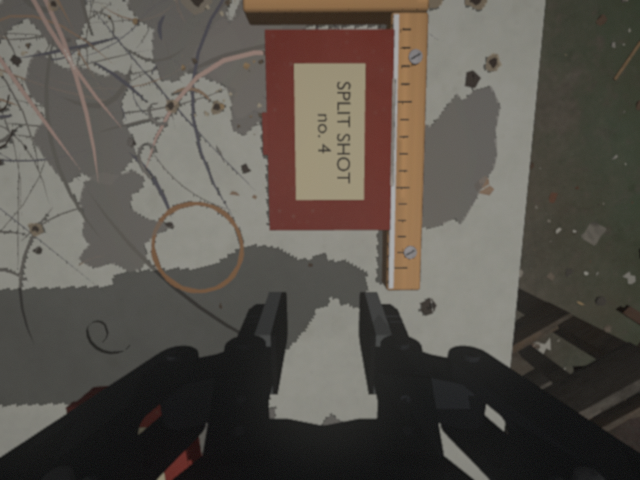

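The tin is flat on the fence at column ~392 with the fingers below its near end, clear of the fence. Descending and pushing along the fence.

>>> step_arm --moves '[{"x": 0.0,"y": 0.001,"z": -0.06,"ax": 0.0027,"ay": 0.0,"az": 0.001},{"x": 0.0,"y": 0.001,"z": -0.11,"ax": 0.0027,"ay": 0.0,"az": 0.001},{"x": 0.0,"y": 0.001,"z": -0.125,"ax": 0.0027,"ay": 0.0,"az": 0.001},{"x": 0.0,"y": 0.001,"z": -0.125,"ax": 0.0027,"ay": 0.0,"az": 0.001},{"x": 0.002,"y": 0.009,"z": -0.125,"ax": 0.0027,"ay": 0.0,"az": 0.001},{"x": 0.004,"y": 0.017,"z": -0.125,"ax": 0.0027,"ay": 0.0,"az": 0.001},{"x": 0.006,"y": 0.023,"z": -0.125,"ax": 0.0027,"ay": 0.0,"az": 0.001},{"x": 0.0075,"y": 0.029,"z": -0.125,"ax": 0.0027,"ay": 0.0,"az": 0.001},{"x": 0.0085,"y": 0.033,"z": -0.125,"ax": 0.0027,"ay": 0.0,"az": 0.001}]'

```text
time_s: 11.9
tool_pos: [0.5036, 0.0434, 0.0073]
orientation: [0.787, 0.612, 0.06, -0.044]
wrist_force: [-1.6, -7.7, 7.4]
width: 0.352
gripper_force: 4.1
```

>>> step_arm --moves '[{"x": 0.0004,"y": 0.0015,"z": 0.0,"ax": 0.0,"ay": 0.0,"az": 0.0},{"x": 0.0008,"y": 0.003,"z": 0.0,"ax": 0.0,"ay": 0.0,"az": 0.0}]'

```text
time_s: 12.1
tool_pos: [0.504, 0.0452, 0.0073]
orientation: [0.787, 0.612, 0.059, -0.044]
wrist_force: [-2.6, -7.4, 6.4]
width: 0.347
gripper_force: 3.8
```

>>> step_arm --moves '[{"x": 0.0004,"y": 0.0015,"z": 0.0,"ax": 0.0,"ay": 0.0,"az": 0.0},{"x": 0.0008,"y": 0.003,"z": 0.0,"ax": 0.0,"ay": 0.0,"az": 0.0}]'

```text
time_s: 12.3
tool_pos: [0.5046, 0.0472, 0.0073]
orientation: [0.787, 0.612, 0.059, -0.044]
wrist_force: [-3.1, -7.6, 6.6]
width: 0.349
gripper_force: 4.1
```

```bash
python3 - <<'E'
from h import *
s=r.read_state(); print(s['time_s'],w2j(s['tool_pos']),s['wrist_force'])
wristtin((.525,.11,-.25),'n.png')
E
```

```text
12.3 [-0.03994951 -0.12265815] [-3.05944383 -7.63430172  6.56605632]
jig [461.1, 179.4] 17463 (array([ 0.57995521,  0.18480164, -0.2446516 ]), np.float64(0.33100057836899943))
```

>>> step_arm --moves '[{"x": 0.0004,"y": 0.0013,"z": 0.0,"ax": 0.0,"ay": 0.0,"az": 0.0},{"x": 0.0008,"y": 0.0026,"z": 0.0,"ax": 0.0,"ay": 0.0,"az": 0.0}]'

```text
time_s: 12.65
tool_pos: [0.5051, 0.0492, 0.0073]
orientation: [0.787, 0.612, 0.059, -0.044]
wrist_force: [-3.0, -7.2, 6.3]
width: 0.351
gripper_force: 4.0
```

```bash
python3 - <<'E'
from h import *
s=r.read_state(); print(s['time_s'],w2j(s['tool_pos']),s['wrist_force'])
grab('wrist','o.png'); print([(q['score'],q['at'],q['region'].sum()) for q in r.regions_of('red_tin','wrist')])
E
```

```text
12.65 [-0.03996693 -0.12056547] [-2.95128701 -7.20629798  6.26431487]
[(0.89, [331.2, 149.2], np.int64(65995))]
```

View pics/o.png

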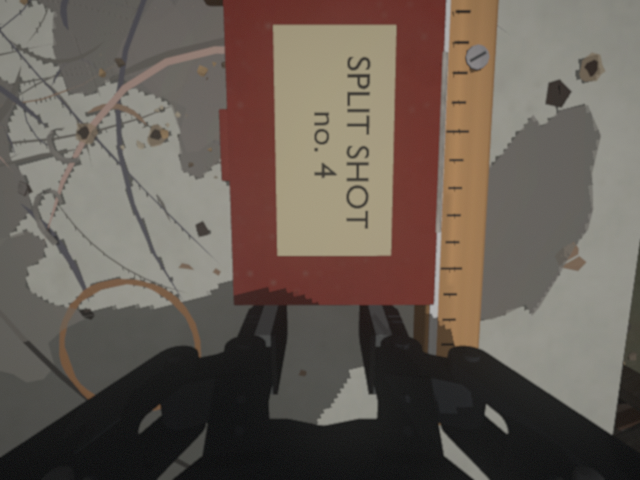

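The tin is still sliding straight along the fence, its long side on the fence at column ~440. I continue until the force rises. That was the last of the allowed pictures.

>>> step_arm --moves '[{"x": 0.0004,"y": 0.0013,"z": 0.0,"ax": 0.0,"ay": 0.0,"az": 0.0},{"x": 0.0008,"y": 0.0026,"z": 0.0,"ax": 0.0,"ay": 0.0,"az": 0.0}]'

```text
time_s: 12.95
tool_pos: [0.5051, 0.0495, 0.0072]
orientation: [0.788, 0.612, 0.059, -0.044]
wrist_force: [-5.9, -13.6, 11.7]
width: 0.351
gripper_force: 7.3
```

```bash
python3 - <<'E'
from h import *
s=r.read_state(); print(s['time_s'],w2j(s['tool_pos']),s['wrist_force'])
wristtin((.525,.11,-.25),'p.png')
E
```

```text
12.95 [-0.03996646 -0.12029218] [ -5.90815423 -13.61729157  11.7457191 ]
tin [ 0.5251  0.1099 -0.2514] 0.018 jig [-0.0356 -0.0568] relyaw -0.001 66237 [332.6, 150.2]
jig [463.4, 179.6] 17530 (array([ 0.58126307,  0.18745788, -0.25096188]), np.float64(0.33565155848282635))
```

The end stop is reached, since the force doubled with no further travel. I back off and give one gentle push into the fence to confirm.

>>> step_arm --moves '[{"x": -0.003,"y": -0.012,"z": 0.0,"ax": 0.0,"ay": 0.0,"az": 0.0},{"x": -0.008,"y": -0.032,"z": 0.0,"ax": 0.0,"ay": 0.0,"az": 0.0},{"x": -0.008,"y": -0.032,"z": 0.06,"ax": 0.0,"ay": 0.0,"az": 0.0},{"x": -0.008,"y": -0.032,"z": 0.125,"ax": 0.0,"ay": 0.0,"az": 0.0},{"x": -0.008,"y": -0.032,"z": 0.135,"ax": 0.0,"ay": 0.0,"az": 0.0}]'

```text
time_s: 13.6
tool_pos: [0.5024, 0.0296, 0.1124]
orientation: [0.787, 0.613, 0.063, -0.044]
wrist_force: [0.2, -0.0, -0.1]
width: 0.348
gripper_force: 0.0
```

```bash
python3 - <<'E'
from h import *
s=r.read_state(); print(s['time_s'])
wristtin((.525,.11,-.25),'q.png')
target((-.105,-.058,.10),'x')
E
```

```text
13.6
tin [ 0.5244  0.1102 -0.2434] 0.022 jig [-0.0364 -0.0567] relyaw 0.007 22848 [323.9, 131.0]
jig [387.8, 76.0] 14331 (array([ 0.57529743,  0.16575918, -0.25118351]), np.float64(0.2173447111085366))
to [0.4576 0.126  0.1   ] rows [-0.0558  0.1278 -0.0107] turn/pi [array([-0.0917, -0.0539,  0.4945]), array([ 2.000e-04,  7.000e-04, -5.013e-01])]
```

>>> step_arm --moves '[{"x": -0.056,"y": 0.128,"z": -0.01,"ax": 0.0,"ay": 0.0,"az": -0.501},{"x": -0.056,"y": 0.128,"z": -0.01,"ax": 0.0,"ay": 0.0,"az": -0.501},{"x": -0.056,"y": 0.128,"z": -0.01,"ax": 0.0,"ay": 0.0,"az": -0.501},{"x": -0.056,"y": 0.128,"z": -0.01,"ax": 0.0,"ay": 0.0,"az": -0.501},{"x": -0.056,"y": 0.128,"z": -0.01,"ax": 0.0,"ay": 0.0,"az": -0.501},{"x": -0.056,"y": 0.128,"z": -0.01,"ax": 0.0,"ay": 0.0,"az": -0.501},{"x": -0.056,"y": 0.128,"z": -0.01,"ax": 0.0,"ay": 0.0,"az": -0.501},{"x": -0.056,"y": 0.128,"z": -0.01,"ax": 0.0,"ay": 0.0,"az": -0.501},{"x": -0.056,"y": 0.128,"z": -0.01,"ax": 0.0,"ay": 0.0,"az": -0.501},{"x": -0.056,"y": 0.128,"z": -0.01,"ax": 0.0,"ay": 0.0,"az": -0.501},{"x": -0.056,"y": 0.128,"z": -0.01,"ax": 0.0,"ay": 0.0,"az": -0.501},{"x": -0.056,"y": 0.128,"z": -0.01,"ax": 0.0,"ay": 0.0,"az": -0.501},{"x": -0.056,"y": 0.128,"z": -0.01,"ax": 0.0,"ay": 0.0,"az": -0.501}]' --jaw 0.0

```text
time_s: 15.05
tool_pos: [0.4564, 0.1249, 0.0991]
orientation: [0.99, -0.123, 0.074, 0.011]
wrist_force: [-0.0, -0.4, -0.9]
width: 0.497
gripper_force: 0.0
```

```bash
python3 - <<'E'
from h import *
s=r.read_state(); print(s['time_s'],w2j(s['tool_pos']))
wristtin((.525,.11,-.25),'s.png')
target((-.105,-.058,.006),'x')
target((-.084,-.058,.006),'x')
E
```

```text
15.05 [-0.1059105  -0.05934504]
tin [ 0.5254  0.1103 -0.2494] 0.024 jig [-0.0354 -0.0564] relyaw 0.001 24920 [315.8, 154.0]
jig [283.2, 82.9] 16128 (array([ 0.57329564,  0.15591341, -0.24695352]), np.float64(0.23182358354852262))
to [0.4576 0.126  0.006 ] rows [ 0.001   0.0014 -0.125 ] turn/pi [array([-0.1445,  0.0373,  0.9886]), array([ 0.0002, -0.0002, -0.0002])]
to [0.4779 0.1208 0.006 ] rows [ 0.0281 -0.0056 -0.125 ] turn/pi [array([-0.1445,  0.0373,  0.9886]), array([ 0.0002, -0.0002, -0.0002])]
```

>>> step_arm --moves '[{"x": 0.001,"y": 0.001,"z": -0.06,"ax": 0.0,"ay": 0.0,"az": 0.0},{"x": 0.001,"y": 0.001,"z": -0.11,"ax": 0.0,"ay": 0.0,"az": 0.0},{"x": 0.001,"y": 0.001,"z": -0.125,"ax": 0.0,"ay": 0.0,"az": 0.0},{"x": 0.001,"y": 0.001,"z": -0.125,"ax": 0.0,"ay": 0.0,"az": 0.0},{"x": 0.01,"y": -0.001,"z": -0.125,"ax": 0.0,"ay": 0.0,"az": 0.0},{"x": 0.02,"y": -0.004,"z": -0.125,"ax": 0.0,"ay": 0.0,"az": 0.0},{"x": 0.025,"y": -0.005,"z": -0.125,"ax": 0.0,"ay": 0.0,"az": 0.0},{"x": 0.028,"y": -0.006,"z": -0.125,"ax": 0.0,"ay": 0.0,"az": 0.0}]'

```text
time_s: 16.0
tool_pos: [0.4794, 0.1209, 0.007]
orientation: [0.989, -0.125, 0.075, 0.009]
wrist_force: [-0.7, -1.0, 0.5]
width: 0.502
gripper_force: 0.0
```

>>> step_arm --moves '[{"x": 0.0015,"y": -0.0004,"z": 0.0,"ax": 0.0,"ay": 0.0,"az": 0.0},{"x": 0.003,"y": -0.0008,"z": 0.0,"ax": 0.0,"ay": 0.0,"az": 0.0}]'

```text
time_s: 16.2
tool_pos: [0.4804, 0.1203, 0.0064]
orientation: [0.989, -0.125, 0.074, 0.01]
wrist_force: [-0.8, 0.2, 1.9]
width: 0.502
gripper_force: 0.8
```

>>> step_arm --moves '[{"x": 0.0013,"y": -0.0004,"z": 0.0,"ax": 0.0,"ay": 0.0,"az": 0.0},{"x": 0.0026,"y": -0.0007,"z": 0.0,"ax": 0.0,"ay": 0.0,"az": 0.0}]'

```text
time_s: 16.4
tool_pos: [0.4805, 0.1203, 0.0059]
orientation: [0.99, -0.124, 0.073, 0.009]
wrist_force: [-6.6, 1.7, 6.1]
width: 0.499
gripper_force: 3.7
```

>>> step_arm --moves '[{"x": 0.0013,"y": -0.0004,"z": 0.0,"ax": 0.0,"ay": 0.0,"az": 0.0},{"x": 0.0026,"y": -0.0007,"z": 0.0,"ax": 0.0,"ay": 0.0,"az": 0.0}]'

```text
time_s: 16.6
tool_pos: [0.4806, 0.1202, 0.0055]
orientation: [0.99, -0.124, 0.071, 0.009]
wrist_force: [-10.8, 3.1, 9.4]
width: 0.499
gripper_force: 6.0
```

```bash
python3 - <<'E'
from h import *
s=r.read_state(); print(s['time_s'],w2j(s['tool_pos']),s['wrist_force'])
wristtin((.525,.11,-.25),'t.png')
E
```

```text
16.6 [-0.08131638 -0.05783395] [-10.76143506   3.14265615   9.37544873]
tin [ 0.5253  0.1102 -0.2485] 0.018 jig [-0.0355 -0.0564] relyaw 0.002 70856 [315.3, 201.0]
```

>>> step_arm --moves '[{"x": -0.012,"y": 0.003,"z": 0.0,"ax": 0.0,"ay": 0.0,"az": 0.0},{"x": -0.03,"y": 0.008,"z": 0.0,"ax": 0.0,"ay": 0.0,"az": 0.0},{"x": -0.03,"y": 0.008,"z": 0.06,"ax": 0.0,"ay": 0.0,"az": 0.0},{"x": -0.03,"y": 0.008,"z": 0.125,"ax": 0.0,"ay": 0.0,"az": 0.0},{"x": -0.03,"y": 0.008,"z": 0.19,"ax": 0.0,"ay": 0.0,"az": 0.0},{"x": -0.03,"y": 0.008,"z": 0.19,"ax": 0.0,"ay": 0.0,"az": 0.0}]'

```text
time_s: 17.35
tool_pos: [0.4645, 0.1263, 0.1533]
orientation: [0.989, -0.125, 0.078, 0.007]
wrist_force: [0.1, 1.0, -0.4]
width: 0.502
gripper_force: 0.0
```

```bash
python3 - <<'E'
from h import *
s=r.read_state(); print(s['time_s'],s['tool_pos'],s['wrist_force'])
wristtin((.525,.11,-.25),'u.png'); im=cv2.imread('pics/u.png')[:,:,::-1]
ci=r.camera_info('wrist')
# sample along jig y across the end stop, at x=-.02,-.045,-.065 ; and along x across fence
for x in (-.02,-.045,-.065):
    print('x',x); 
    for y in np.arange(-.008,.007,.001):
        u,v=proj(None,j2w((x,y,.02)),ci); print(round(y*1000),im[int(round(v)),int(round(u))].tolist(),end=' ')
    print()
for y in (-.02,-.055,-.1):
    print('y',y)
    for x in np.arange(-.008,.007,.001):
        u,v=proj(None,j2w((x,y,.02)),ci); print(round(x*1000),im[int(round(v)),int(round(u))].tolist(),end=' ')
    print()
E
```

```text
17.35 [0.46452183 0.12628418 0.15331592] [ 0.12069628  1.01998232 -0.37986388]
tin [ 0.5231  0.1109 -0.2554] 0.035 jig [-0.0378 -0.0563] relyaw -0.005 15661 [321.7, 177.4]
jig [292.4, 117.8] 10336 (array([ 0.5705229 ,  0.15506644, -0.24694204]), np.float64(0.20831038726577056))
x -0.02
-8 [99, 53, 46] -7 [99, 51, 45] -6 [99, 52, 45] -5 [98, 51, 45] -4 [100, 52, 46] -3 [100, 55, 46] -2 [108, 71, 53] -1 [124, 93, 66] 0 [141, 109, 76] 1 [144, 111, 77] 2 [144, 111, 78] 3 [142, 110, 76] 4 [142, 111, 77] 5 [145, 111, 77] 6 [146, 112, 78] 
x -0.045
-8 [97, 52, 44] -7 [97, 53, 44] -6 [99, 52, 45] -5 [98, 52, 44] -4 [98, 52, 45] -3 [99, 55, 47] -2 [107, 72, 55] -1 [125, 95, 68] 0 [143, 111, 78] 1 [144, 112, 78] 2 [146, 112, 79] 3 [142, 111, 77] 4 [141, 109, 77] 5 [135, 104, 72] 6 [136, 106, 75] 
x -0.065
-8 [95, 49, 43] -7 [96, 50, 43] -6 [96, 50, 44] -5 [95, 49, 42] -4 [96, 49, 43] -3 [95, 51, 43] -2 [104, 66, 51] -1 [137, 105, 73] 0 [142, 110, 76] 1 [145, 112, 78] 2 [145, 111, 78] 3 [145, 111, 79] 4 [141, 109, 76] 5 [137, 106, 74] 6 [137, 106, 75] 
y -0.02
-8 [98, 52, 46] -7 [99, 54, 45] -6 [98, 52, 45] -5 [101, 61, 55] -4 [115, 94, 91] -3 [153, 151, 150] -2 [156, 152, 148] -1 [149, 121, 96] 0 [147, 115, 81] 1 [146, 113, 77] 2 [150, 116, 81] 3 [152, 117, 82] 4 [148, 115, 81] 5 [145, 112, 79] 6 [143, 111, 78] 
y -0.055
-8 [99, 52, 45] -7 [99, 52, 45] -6 [99, 51, 44] -5 [100, 62, 57] -4 [105, 86, 79] -3 [124, 121, 116] -2 [139, 135, 131] -1 [145, 133, 124] 0 [144, 112, 81] 1 [147, 113, 78] 2 [152, 118, 82] 3 [154, 118, 82] 4 [151, 117, 81] 5 [149, 114, 80] 6 [145, 112, 78] 
y -0.1
-8 [97, 52, 45] -7 [99, 53, 48] -6 [97, 50, 45] -5 [98, 54, 47] -4 [107, 77, 74] -3 [150, 147, 147] -2 [156, 155, 153] -1 [152, 143, 136] 0 [139, 110, 82] 1 [139, 107, 75] 2 [146, 113, 78] 3 [151, 116, 81] 4 [153, 117, 82] 5 [149, 115, 79] 6 [149, 115, 80]
```

The tin adjoins both fences with no dark gap (the pale band is the fence's own scale edge). Both contacts were also confirmed by force, and the arm is clear.

```bash
python3 -c "
from plant import r
print(r.hand_in())"
```

```text
the job is handed in; nothing more can be done
None
```

I pushed the far red tin home in the jig corner, flat on the long fence and against the end stop, and handed the job in at about 17.5 s with the arm clear; both contacts showed as a clear force rise and no visible gap, and no verdict came back.

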